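Fit a tube block into a lab shaker: under the lip, then down past the catch

TASK

Fit the tube block with the twelve small holes into the bay of the shaker. Holding it with its front raised, tuck its tongue fully under the lip at the back of the bay, then level it down into the bay until it sits flat and the spring catch has snapped over its front foot. Let go of it, and leave the six-hole block and everything else on the bench where it is.

Things in the scene. Friction and masses are not known exactly. Their poses are not given: they have to be found in the camera images.
- block12: aluminium tube block to fit: TWELVE 11 mm holes. Body 78 x 66 x 30 mm (x, y, z), origin under its centre, z up, standing flat on the bench. At the bottom of its -x end a tongue (18 long, 50 wide, 4 thick) sticks out, at the bottom of its +x end a foot (8 long, 50 wide, 6 thick): 104 mm overall, x from -57 to +47. Mass 0.32 to 0.53 kg.
- block12_tongue (a point): middle of the lower edge of the tongue's free end on the twelve-hole block, at (-57, 0, 0) mm in the block's frame
- block12_grip (a point): middle of the upright black plastic grip blade on top of the twelve-hole block, at (0, 0, 50) mm in the block's frame. The blade is 10 mm thick along the block's x, 44 mm wide along its y, and rises from the block's top (z = 30) to z = 64 mm; the block's top is bare for 34 mm before and behind it.
- shaker: white tube shaker, fixed, 250 x 200 mm; origin at bench level below the bay, z up, +x to its front (display, knob), the back faces the robot. Housing top z = 74 mm (x -110 to 140), console to 104 mm (x > 70). The tray on top stops wherever its orbit left it: up to 5 mm off nominal in x and 7 mm in y, not in height or yaw, and not reported: feel or look for it. Its brake then holds it to about 100 N.
- bay (a point): where the fitted block's origin comes (axes as the shaker's): nominal bay floor, at (-13, 0, 95) mm in the shaker's frame. Bay walls from here, nominal: back wall face x = -58, front upright face x = +48 (bay 106 long), side cheeks y = +/-35, 20 mm high. The upright is 12 thick, 78 wide, 38 high, with a release tab on top to 44 mm above the floor.
- lip (a point): middle of the lower free edge of the steel lip over the back end of the bay, nominal, at (-62, 0, 106) mm in the shaker's frame: 9 mm in front of the back wall, underside 11 mm above the floor. Lip 4 mm thick, 90 wide. The block enters only with its front raised 21 to 30 degrees; with the tongue end at the back wall it then turns down about the tongue's lower edge.
- catch (a joint): sprung catch low in the middle of the front upright, m: 0 = out (rest), up to 0.007 pushed back. Nose 22 mm wide, 5 mm out of the upright, tip 9 mm above the floor. Spring 2.4 N plus 0.8 N per mm. The foot meets it in the last 10 degrees and must be pressed past it (about 6 N at the foot or 12 N at the grip, more than the block's weight); then it springs back to 0 over the foot.
- block6: the other tube block, outwardly of the same shape and size and with the same grip and tongue, but with SIX 17.5 mm holes; origin under the centre of its body. Leave it.
- jar: squat white screw-cap jar, 60 mm in diameter, 85 mm high; origin under its centre; beyond the blocks. Leave it.
- beaker: glass beaker, 68 mm in diameter, 90 mm high; origin under its centre; between the blocks and the back of the shaker. Leave it.
- bottle: white reagent bottle, 72 mm in diameter, 170 mm high; origin under its centre; right of the shaker. Leave it.
Not all that is in view belongs to the job. What is shaped like the block12 but green or red is not meant.

How it is judged (in metres and radians):
On the way:
1. front raised by more than 7 degrees, the tongue is tucked in at the back of the bay: its end 1.5 mm or more behind the nominal lip edge and within 7 mm of the bay floor's height (x of block12_tongue in the frame of shaker below -0.0635 m and z of block12_tongue in the frame of shaker between 0.092 and 0.102 m and angle between block12's own z axis and vertical between 0.12 and 0.7 rad), for 0.1 s.
At the end, for the whole second after the job is handed in: Block at rest in the bay: underside within 2 mm of the bay floor, tilt under 0.03 rad, tongue under the lip, within 11 mm of the nominal place in x and y, in line within 0.07 rad; catch sprung back (under 1.5 mm); the six-hole block, jar, beaker and bottle within 20 mm of their starts (z of block12 in the frame of shaker between 0.093 and 0.097 m and angle between block12's own z axis and vertical below 0.03 rad and x of block12_tongue in the frame of shaker below -0.0625 m and x of block12 in the frame of shaker between -0.024 and -0.004 m and y of block12 in the frame of shaker between -0.011 and 0.011 m and angle between the x axis of block12 and the x axis of shaker, either way round below 0.07 rad and value of joint catch below 0.0015 m and linear speed of block12 below 0.01 m/s and distance of each of block6, jar, beaker, bottle from where it was at the start of the episode below 0.02 m); the robot touches nothing.
It fails at once if the six-hole block is moved (20 mm) (distance of block6 from where it was at the start of the episode above 0.02 m).
It fails at once if the jar, beaker or bottle is pushed 20 mm or tilted 0.3 rad (distance of any of jar, beaker, bottle from where it was at the start of the episode above 0.02 m or angle between any of jar, beaker, bottle's own z axis and vertical above 0.3 rad).
It also fails if it takes over 54 s, if anything falls off the work surface, if the arm or the gripper's body presses on something with over 40 N, if the wrist force passes 120 N, or if a joint passes its speed limit or range.

ROBOT

A 6-joint arm with a two-finger parallel gripper is mounted at the origin on the work surface. World frame = base frame: x ahead of the robot, y to its left, z up, the work surface at z = 0. Lengths are in mm, angles in rad, forces in N, time in s.
With the tool pointing down it reaches from about 375 to 975 mm from the base axis. Payload 3.8 kg.
Tool frame: the origin (TCP) lies at the very end of the fingers, on their centre line; the grasp point (between the pads) lies 19 mm behind it; z points along the fingers, y is the direction in which the jaws open and shut (so a half turn about z gives the same grasp; the last joint's range is limited). The gripper opens to 85 mm and grips with 20 to 120 N. Pads are 22 mm wide; open, the fingers measure 114 mm over their backs; the gripper's body (76 mm by 85 mm) begins 54 mm behind the grasp point. The pads swing forward as they close: fully open they stand 13 mm farther back than shut.
Start: joints at [-1.216, 0.264, 1.604, -0, 1.274, -0.037], TCP at [257.745, -623.847, 231.28] pointing down, gripper open.
Joint ranges: [-2.63, 2.63], [-0.94, 2.18], [0.31, 2.57], [-1.31, 4.45], [0, 2.66], [-2.55, 2.55]. Speed limits (rad/s): [2.57, 2.57, 3.14, 3.14, 3.14, 3.14].

INTERFACE

Orientations are given as a rotation vector (axis times angle).
In Python, from plant import observe, capture, camera_model, close_job, spot_in, trace, pinpoint gives the robot as it stands.
- The arm moves only by the tool servo_tool, never from a script. Its argument "steps" is a list of rows, each a list of 3 entries, a list of its own where there are three numbers: the turn, a rotation vector about the world's x, y, z in rad, then the shift along the world's x, y, z in mm, then the opening, from -1 (shut) to 1 (fully open), so that 0 is half open. A call has 1 to 5 rows; each row is the pose to reach, as a shift and turn from the pose commanded when the call began; what a row does not reach only later rows make up. A row lasts 1/10 s, in which the tool goes at most 50 mm and 8.59 degrees, less where a joint would pass 70% of its speed; a pose out of reach is approached as far as the arm can. A call with a gripper value outside its range is refused whole. The fingers move at their own pace and stop on an object; "grip_force" is the grip in N (left out, the last holds). Time passes only in rows, so rows that repeat a pose let the fingers close. It gives the time, the measured TCP pose, the force and the opening at its end, in the units of the state.
- observe(): the state, without advancing time (a new reading comes with each control period).
- capture(name): name is "side" or "top" or "wrist"; returns (picture, depth): 420x560x3 uint8, red, green, blue; 420x560 float32, mm along the optical axis (not along the pixel's ray), 0 where there is no reading.
- camera_model(name): a dict with "fx", "fy", "cx", "cy" (pixels), "cam_to_world" (4x4, takes a point from camera to world coordinates); the wrist camera has in their place "mount" (4x4, takes a point from camera to tool coordinates, whose origin is the TCP and whose axes are the flange's). Camera axes: x right, y up, looking along -z (the intrinsics and any distortion apply to the point x, -y, -z); pixel columns grow to the right and rows downward; lengths in mm; the calibration is good to about 2 mm. The wrist camera is an equidistant fisheye: a pixel r from the principal point sees the ray r / f radians off the axis. A picture is of the moment at which its call begins: read the wrist's pose just before it. camera_model takes no time and is no camera call.
- close_job(): hands the job in, once; it reports no verdict.
Trained networks look in the newest picture that a camera, given by its name, has taken for a name from the list of things; names that differ only in an ending like _2 or _b are one class to them, and where a whole thing is asked for, a point or a joint stands for the part that bears it (a point fixed in the world has none). Each returns a list of dicts, best first, with "p" (0 to 1); they miss things now and then, are a little off and sometimes report something else, mostly with a low value. They report only what shows in the picture. A call takes as long as a camera call. They do not tell look-alikes from the thing itself.
- spot_in(camera, target): "centre" ([column, row] as shares, 0 to 1, of the picture: columns of its width, rows of its height, amid what is visible of it).
- trace(camera, target): "pixels" (420x560 bool, what is visible of it) and "centre" ([column, row] as shares, 0 to 1, of the picture: columns of its width, rows of its height, amid what is visible of it).
- pinpoint(camera, target): "centre" ([column, row] as shares, 0 to 1, of the picture: columns of its width, rows of its height: a listed point, or the origin of a listed thing).
The state is a dict: "time": time; "joint_positions": joint angles; "qvel": joint speeds; "joint_torque": joint torques, N m; "position": TCP position; "tool_rot": TCP orientation; "ft_force": force on the tool from outside, world axes, zero at the start; "ft_torque": the same for the moment, N m; "grip_width": finger opening in mm.
Only numpy, scipy, OpenCV 4.12 (cv2) and the standard library are available. Lean on these libraries where they do the work, as an engineer would, in place of code of your own. Each camera call takes 0.05 s, during which the arm holds its last target. There are 200 camera calls.

## Working session

There is one attempt and no reset: what is moved stays moved. The work goes in short steps, Python scripts to look and compute and a tool call to move; the robot and the scene stay as the last step left them, time stands still between calls to the robot, and variables do not carry over. Pictures are saved under pics/ and viewed, about 8 in all and at most 12, crops included, and the job is handed in when it is done.

Besides the shell and the picture viewer there is one more tool, called after "Call:" as name([rows], argument=value, ...), one row to a line, values as JSON. servo_tool: Moves the arm, as the interface text tells. Its arguments: {"type":"object","properties":{"steps":{"type":"array","items":{"type":"array"}},"grip_force":{"type":"number"}},"required":["steps"]}

```bash
mkdir -p pics
cat > h.py <<'E'
import numpy as np, cv2
from plant import *
from scipy.spatial.transform import Rotation as R
def cap(n,save=None):
    s=observe(); im,d=capture(n)
    if save: cv2.imwrite('pics/'+save,im[:,:,::-1])
    return s,im,d
def cloud(n,d,s=None):
    m=camera_model(n); v,u=np.mgrid[:420,:560].astype(float)
    x=u-m['cx']; y=v-m['cy']
    if n=='wrist':
        r=np.hypot(x,y)+1e-9; th=r/m['fx']; P=np.stack([np.tan(th)*x/r*d,-np.tan(th)*y/r*d,-d],-1)
        T=np.eye(4); T[:3,:3]=R.from_rotvec(s['tool_rot']).as_matrix(); T[:3,3]=s['position']; M=T@np.array(m['mount'])
    else:
        P=np.stack([x/m['fx']*d,-y/m['fy']*d,-d],-1); M=np.array(m['cam_to_world'])
    W=P@M[:3,:3].T+M[:3,3]; W[d<=0]=np.nan
    return W
E
python3 - <<'E'
from h import *
for n in ('top','side'):
    s,im,d=cap(n,n+'0.png'); W=cloud(n,d,s); np.save(n+'0.npy',W)
    m=camera_model(n); print(n,{k:(np.round(v,3).tolist() if k=='cam_to_world' else v) for k,v in m.items()})
    for t in ('block12','block6','shaker','jar','beaker','bottle','block12_grip','bay','lip'):
        for r in pinpoint(n,t)[:3]:
            c=np.array(r['centre'])*[560,420]; u,v=np.clip(c.astype(int),0,[559,419]); print(t,round(r['p'],2),c.round(1),W[v,u].round(0))
print(s)
a=np.vstack([cv2.imread('pics/top0.png'),cv2.imread('pics/side0.png')])
cv2.imwrite('pics/a.png',np.hstack([cv2.imread('pics/top0.png'),cv2.imread('pics/side0.png')]))
E
```

```text
top {'fx': 391.4986827832347, 'fy': 391.4986827832347, 'cx': 274.17156021789356, 'cy': 211.72583357796316, 'cam_to_world': [[-0.018, 0.985, -0.17, 313.819], [-1.0, -0.019, -0.002, -71.74], [-0.005, 0.17, 0.985, 1192.348], [0.0, 0.0, 0.0, 1.0]]}
block12 0.92 [155.2 236.6] [446. 285.  38.]
block12 0.84 [159.2 194.8] [576. 280.  27.]
block12 0.7 [150.7 284.8] [306. 297.  31.]
block6 0.92 [155.2 236.6] [446. 285.  38.]
block6 0.84 [159.2 194.8] [576. 280.  27.]
block6 0.7 [150.7 284.8] [306. 297.  31.]
shaker 0.7 [307.  181.8] [ 591. -164.   93.]
jar 0.56 [198.4 159. ] [676. 157.  55.]
beaker 0.89 [253.2 244.9] [420.  -4.   5.]
bottle 0.85 [414.3 224.3] [ 461. -467.   87.]
bottle 0.26 [167.3 251.7] [404. 257.   4.]
block12_grip 0.96 [195.2 271. ] [345. 166.  30.]
block12_grip 0.83 [154.5 189.2] [582. 283.  67.]
block12_grip 0.7 [153.  235.7] [447. 286.  62.]
bay 0.66 [308.3 182.6] [ 588. -169.   96.]
lip 0.8 [308.4 193.4] [ 556. -168.   92.]
side {'fx': 400.97463417614927, 'fy': 400.97463417614927, 'cx': 277.94855591710655, 'cy': 213.0485808607636, 'cam_to_world': [[-0.992, 0.054, -0.116
[... 785 characters left out ...]
] [ 547. -161.  109.]
{'time': 0.5, 'joint_positions': array([-1.21586919e+00,  2.63930247e-01,  1.60403156e+00, -1.36625800e-05,
        1.27371255e+00, -3.69119571e-02]), 'qvel': array([ 0.00063438, -0.00109478, -0.00024903,  0.0008083 , -0.0004551 ,
        0.00054207]), 'joint_torque': array([-6.29227288e-04, -5.14407492e+01, -3.67236114e+01,  3.61824448e-05,
        2.59818327e-03,  2.65178066e-06]), 'position': array([ 257.75230509, -623.82119448,  231.24224497]), 'tool_rot': array([-3.08141276e+00, -6.11560210e-01,  4.05823250e-05]), 'ft_force': array([-0.46748786,  0.13473404, -0.63571345]), 'ft_torque': array([-0.00829137,  0.04037446,  0.04112939]), 'grip_width': 85.34886621084684}
```

Run:
```python
import cv2,numpy as np
t=cv2.imread('pics/top0.png')[120:320,90:450]; s=cv2.imread('pics/side0.png')[90:420,120:480]
cv2.imwrite('pics/b.png',cv2.resize(t,None,fx=2.2,fy=2.2,interpolation=cv2.INTER_CUBIC)); cv2.imwrite('pics/c.png',cv2.resize(s,None,fx=1.8,fy=1.8,interpolation=cv2.INTER_CUBIC))
```

```text
(no output)
```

View pics/b.png

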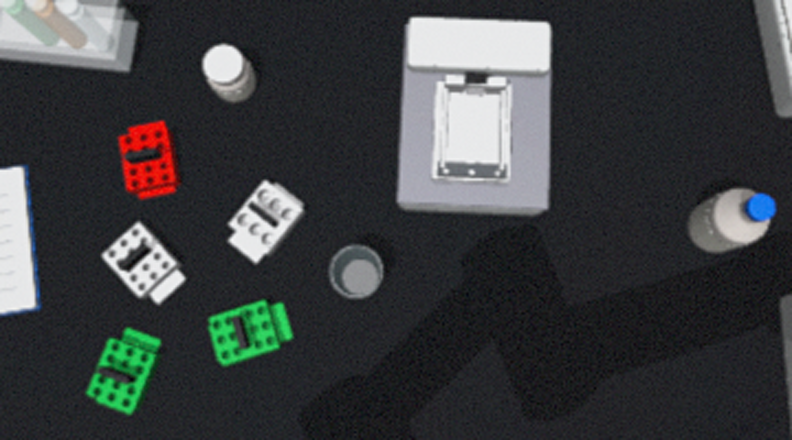

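View pics/c.png

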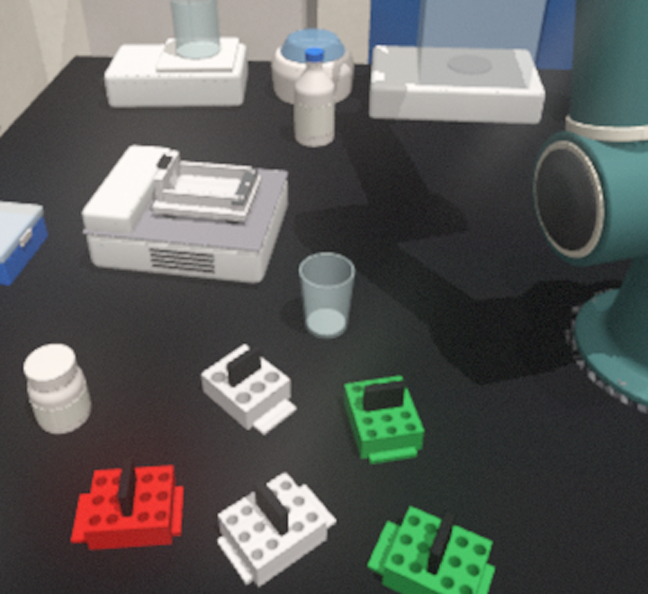

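Run:
```python
from h import *
im={n:cv2.imread(f'pics/{n}0.png') for n in('top','side')}
for n in im:
    W=np.load(n+'0.npy')
    # block12 top face
    near=np.hypot(W[...,0]-446,W[...,1]-287)<75
    top=near&(abs(W[...,2]-30)<5)
    P=W[top][:,:2].astype(np.float32); print(n,'top face',len(P),cv2.minAreaRect(P),np.median(W[top][:,2]))
    ton=near&(W[...,2]>1)&(W[...,2]<9)&(im[n].min(-1)>120); print('low white',ton.sum(),np.mean(W[ton],0).round(1))
    bl=near&(W[...,2]>45)&(W[...,2]<75); print('blade',bl.sum(),cv2.minAreaRect(W[bl][:,:2].astype(np.float32)), W[bl].mean(0).round(1))
    # shaker housing
    h=(abs(W[...,2]-74)<4)&(W[...,0]>420)&(W[...,0]<800)&(W[...,1]>-330)&(W[...,1]<-20); print('housing',h.sum(),cv2.minAreaRect(W[h][:,:2].astype(np.float32)))
    h=(abs(W[...,2]-104)<4)&(W[...,0]>420)&(W[...,0]<800)&(W[...,1]>-330)&(W[...,1]<-20); print('console',h.sum(),cv2.minAreaRect(W[h][:,:2].astype(np.float32)))
print(observe()['time'])
```

```text
top top face 398 ((443.6718444824219, 292.8475341796875), (80.4359359741211, 66.35757446289062), 42.563201904296875) 29.470100476826246
low white 144 [417.8 271.9   4.8]
blade 79 ((443.361328125, 292.200927734375), (11.538851737976074, 43.41517639160156), 42.81571578979492) [442.9 291.1  60.4]
housing 2330 ((571.713623046875, -157.5725860595703), (222.71620178222656, 330.7152099609375), 80.38732147216797)
console 1372 ((641.1693115234375, -166.9488525390625), (184.8835906982422, 215.86956787109375), 86.94393157958984)
side top face 1210 ((444.7462158203125, 297.1075134277344), (79.0443344116211, 67.48026275634766), 43.04887771606445) 29.190285193004343
low white 384 [441.2 306.3   4.7]
blade 251 ((444.5946350097656, 297.44207763671875), (10.858370780944824, 44.464996337890625), 42.8928337097168) [443.8 301.   59. ]
housing 1663 ((572.457275390625, -153.46234130859375), (222.8629608154297, 336.82598876953125), 81.12690734863281)
console 1207 ((642.7177734375, -161.29299926757812), (186.5658416748047, 215.9110107421875), 86.4655990600586)
1.0
```

Call:
servo_tool([
  [[0,0,0.14],[10,40,50],1],
  [[0,0,0.28],[40,85,90],1],
  [[0,0,0.42],[70,130,120],1],
  [[0,0,0.56],[100,175,130],1],
  [[0,0,0.7],[125,215,130],1],
])

```text
time: 1.5
position: [361.6, -443.1, 357.1]
tool_rot: [2.677, 1.635, 0.001]
ft_force: [0.9, -0.4, 0.4]
grip_width: 85.3
```

Run:
```python
from h import *
m=camera_model('wrist'); print({k:np.round(v,3) for k,v in m.items()}); s=observe(); T=R.from_rotvec(s['tool_rot']).as_matrix(); M=np.array(m['mount']); print((T@M[:3,3]).round(), (T@M[:3,2]).round(2), s['joint_positions'].round(2))
```

```text
{'fx': np.float64(325.192), 'fy': np.float64(325.192), 'cx': np.float64(282.62), 'cy': np.float64(210.836), 'mount': array([[-0.00000e+00,  9.57000e-01,  2.91000e-01,  7.39330e+01],
       [ 1.00000e+00, -0.00000e+00,  0.00000e+00,  1.11000e-01],
       [ 0.00000e+00,  2.91000e-01, -9.57000e-01, -1.41985e+02],
       [ 0.00000e+00,  0.00000e+00,  0.00000e+00,  1.00000e+00]])}
[ 33.  66. 142.] [0.13 0.26 0.96] [-0.93  0.01  1.66  0.    1.46 -0.46]
```

Call:
servo_tool([
  [[0,0,0.12],[40,45,0],1],
  [[0,0,0.24],[75,90,-10],1],
  [[0,0,0.36],[110,135,-20],1],
  [[0,0,0.44],[140,180,-30],1],
  [[0,0,0.44],[170,220,-40],1],
])

```text
time: 2.0
position: [513.1, -246.9, 320.3]
tool_rot: [2.262, 2.179, 0.001]
ft_force: [0.9, -0.3, 0.4]
grip_width: 85.4
```

Call:
servo_tool([
  [[0,0,0.02],[30,15,-30],1],
  [[0,0,0.02],[55,30,-60],1],
  [[0,0,0.02],[70,40,-90],1],
  [[0,0,0.02],[70,40,-90],1],
])

```text
time: 2.4
position: [580.6, -205.8, 224.2]
tool_rot: [-2.233, -2.197, 0.005]
ft_force: [-1.1, 0.4, -1.5]
grip_width: 85.5
```

Run:
```python
from h import *
s,im,d=cap('wrist','w1.png'); W=cloud('wrist',d,s); np.save('w1.npy',W); print(s['time'],s['position'],s['tool_rot'])
for t in ('bay','lip','shaker','catch'):
    for r in pinpoint('wrist',t)[:1]:
        c=np.array(r['centre'])*[560,420]; u,v=np.clip(c.astype(int),0,[559,419]); print(t,round(r['p'],2),c.round(1),W[v,u].round(1))
z=W[...,2]
for zz in (74,95,104,110,115,133,139): print(zz,(abs(z-zz)<2).sum())
zi=np.clip((z-60)*2.5,0,255); zi[np.isnan(zi)]=0
cv2.imwrite('pics/d.png',np.hstack([im[:,:,::-1],cv2.applyColorMap(zi.astype(np.uint8),2)])[:, :][::1])
b=cv2.imread('pics/d.png'); cv2.imwrite('pics/d.png',cv2.resize(b,(800,300),interpolation=cv2.INTER_AREA))
```

```text
2.4 [ 580.60554267 -205.77082365  224.2277497 ] [-2.23308872 -2.19707157  0.00504512]
bay 0.95 [301.1 149.9] [ 595.4 -160.2   95.5]
lip 0.74 [242.7 149.1] [ 548.  -157.8  109.5]
shaker 0.56 [309.8 142. ] [ 602.2 -154.5   93.4]Traceback (most recent call last):
  File "<stdin>", line 4, in <module>
ValueError: it knows: bay, beaker, block, block12_grip, block12_tongue, bottle, jar, lip, shaker
```

Run:
```python
from h import *
W=np.load('w1.npy'); im=cv2.imread('pics/w1.png'); z=W[...,2]
for lo,hi in ((72,77),(92,98),(102,107),(108,112),(113,117.5),(130,135)):
    m=(z>lo)&(z<hi); P=W[m]; print(lo,hi,m.sum(),np.nanpercentile(P,[2,50,98],axis=0).round(1).tolist())
zi=np.clip((z-65)*3,0,255); zi[np.isnan(zi)]=0
c=cv2.applyColorMap(zi.astype(np.uint8),2)
cv2.imwrite('pics/d.png',cv2.resize(np.hstack([im[50:350,150:450],c[50:350,150:450]]),(800,400)))
```

```text
72 77 20552 [[501.0, -259.2, 72.2], [576.8, -149.6, 73.4], [681.7, -62.4, 75.0]]
92 98 12132 [[550.6, -207.5, 92.8], [601.4, -153.5, 94.4], [683.1, -105.8, 96.9]]
102 107 11590 [[643.4, -254.0, 102.1], [712.0, -165.1, 103.3], [745.1, -82.9, 105.1]]
108 112 2514 [[533.1, -195.5, 108.2], [543.7, -155.1, 109.5], [649.1, -110.5, 111.7]]
113 117.5 1971 [[544.7, -198.6, 113.1], [596.8, -124.0, 114.3], [648.9, -114.2, 116.2]]
130 135 1101 [[646.1, -197.8, 130.3], [652.3, -153.1, 132.3], [660.4, -122.2, 133.8]]
```

View pics/d.png

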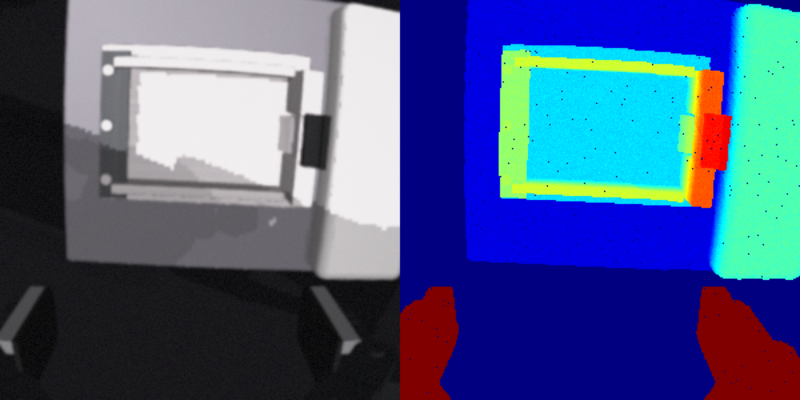

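```bash
cat > bay.py <<'E'
from h import *
def baypose(W):
    z=W[...,2]; roi=(abs(W[...,0]-597)<75)&(abs(W[...,1]+158)<60)
    ch=roi&(z>112.5)&(z<118)&(W[...,0]>565)&(W[...,0]<635)
    out=[]
    for sgn in(1,-1):
        P=W[ch&(sgn*(W[...,1]+158)>0)][:,:2]; k=np.polyfit(P[:,0],P[:,1],1); r=P[:,1]-np.polyval(k,P[:,0]); P=P[abs(r)<4]; k=np.polyfit(P[:,0],P[:,1],1)
        out.append((np.degrees(np.arctan(k[0])),len(P)))
    up=roi&(z>130.5)&(z<135)&(W[...,0]>640); k=np.polyfit(W[up][:,1],W[up][:,0],1); out.append(('up',np.degrees(-np.arctan(k[0])),up.sum()))
    print(out)
    return out
def edges(W,yaw,c=(597,-158)):
    a=np.radians(yaw); Rm=np.array([[np.cos(a),np.sin(a)],[-np.sin(a),np.cos(a)]])
    L=(W[...,:2]-c)@Rm.T; x,y,z=L[...,0],L[...,1],W[...,2]
    def pr(n,m,v): print(n,m.sum(),np.percentile(v[m],[1,5,50,95,99]).round(1))
    mid=(abs(x)<35)
    pr('cheek+ y',mid&(z>112.5)&(z<118)&(y>20)&(y<60),y); pr('cheek- y',mid&(z>112.5)&(z<118)&(y<-20)&(y>-60),y)
    pr('floor y',mid&(abs(z-94.5)<2.5)&(abs(y)<38),y)
    pr('lip x',(abs(y)<28)&(z>106.5)&(z<113)&(x<-25)&(x>-80),x)
    pr('upright top x',(abs(y)<34)&(abs(y)>16)&(z>130)&(z<136)&(x>30),x)
    pr('upright y',(z>130)&(z<136)&(x>30)&(x<75),y)
    pr('floor x',(abs(z-94.5)<2.5)&(abs(y)<28)&(abs(y)>15)&(abs(x)<60),x)
    pr('nose x',(abs(y)<9)&(z>100)&(z<108)&(x>20)&(x<70),x)
    pr('console back x',(abs(y)<60)&(z>102)&(z<106)&(x>62),x)
    pr('housing back x',(abs(y)<60)&(z>71)&(z<77)&(x<0),x)
E
python3 - <<'E'
from bay import *
W=np.load('w1.npy'); o=baypose(W); yaw=np.mean([o[0][0],o[1][0]]); print(yaw); edges(W,yaw)
E
```

```text
[(np.float64(-3.3090225137803966), 697), (np.float64(-3.7353459481144435), 621), ('up', np.float64(-3.430942855571776), np.int64(1072))]
-3.52218423094742
cheek+ y 695 [36.2 36.5 39.2 41.9 42.2]
cheek- y 630 [-39.2 -38.8 -36.1 -33.5 -33.2]
floor y 6843 [-33.2 -30.4   1.8  32.9  35.6]
lip x 1491 [-63.4 -62.7 -54.7 -46.9 -46.3]
upright top x 734 [50.4 50.9 56.  61.7 62.4]
upright y 1112 [-37.  -34.8   7.3  37.8  39.7]
floor x 3549 [-47.  -43.    0.7  45.8  50.1]
nose x 95 [45.4 45.8 47.  48.7 49.1]
console back x 7666 [ 88.   90.8 116.4 144.8 148.4]
housing back x 4465 [-95.3 -93.6 -78.6 -15.   -2.9]
```

Call:
servo_tool([
  [[0,0,0.08],[-10,48,10],1],
  [[0,0,0.16],[-20,96,10],1],
  [[0,0,0.24],[-30,144,10],1],
  [[0,0,0.32],[-40,192,10],1],
  [[0,0,0.4],[-50,240,10],1],
])

```text
time: 3.1
position: [532.5, 31.8, 243.2]
tool_rot: [1.757, 2.599, 0.005]
ft_force: [1.5, 0.1, 0.1]
grip_width: 85.3
```

Call:
servo_tool([
  [[0,0,0.08],[-12,48,0],1],
  [[0,0,0.16],[-24,96,0],1],
  [[0,0,0.24],[-36,144,-10],1],
  [[0,0,0.32],[-50,190,-25],1],
  [[0,0,0.36],[-62,236,-34],1],
])

```text
time: 3.6
position: [470.4, 268.4, 208.3]
tool_rot: [1.264, 2.873, 0.005]
ft_force: [0.6, -0.2, -0.9]
grip_width: 85.0
```

Call:
servo_tool([
  [[0,0,0],[0,0,0],1],
  [[0,0,0],[0,0,0],1],
  [[0,0,0],[0,0,0],1],
])

```text
time: 3.9
position: [471.4, 266.4, 207.9]
tool_rot: [1.268, 2.872, 0.003]
ft_force: [0.3, 0.2, 0.0]
grip_width: 85.2
```

```bash
cat > blk.py <<'E'
from h import *
def blk(W,c=(444,295)):
    near=np.hypot(W[...,0]-c[0],W[...,1]-c[1])<68
    top=near&(abs(W[...,2]-29.5)<3); bl=near&(W[...,2]>55)&(W[...,2]<70)
    for n,m in(('top',top),('blade',bl)): print(n,m.sum(),cv2.minAreaRect(W[m][:,:2].astype(np.float32)),np.median(W[m][:,2]))
E
python3 - <<'E'
from blk import *
s,im,d=cap('wrist','w2.png'); W=cloud('wrist',d,s); np.save('w2.npy',W); print(s['time'],s['position'],s['tool_rot']); blk(W)
cv2.imwrite('pics/e.png',im[:,:,::-1])
E
```

```text
3.9 [471.39771559 266.3764469  207.92464408] [1.26763239 2.87189752 0.00287785]
top 3508 ((443.3844299316406, 296.00347900390625), (78.54273986816406, 66.35655212402344), 42.496856689453125) 29.375141063531174
blade 572 ((442.7043151855469, 296.3340148925781), (9.87020206451416, 43.09062194824219), 42.49009704589844) 63.131616330742446
```

View pics/e.png

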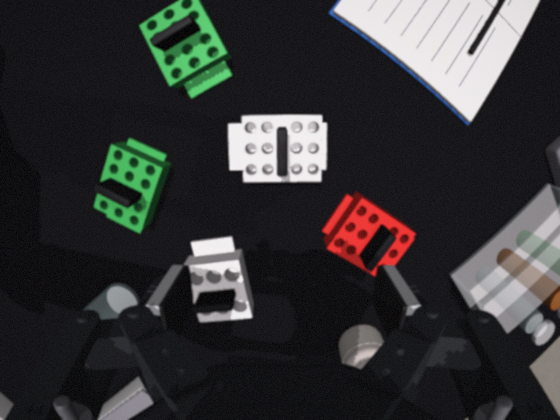

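Call:
servo_tool([
  [[0,0,0.002],[-15,15,-40],0],
  [[0,0,0.002],[-28,30,-85],0],
  [[0,0,0.002],[-28,30,-115],0],
  [[0,0,0.002],[-28,30,-115],0],
  [[0,0,0.002],[-28,30,-115],0],
])

```text
time: 4.45
position: [443.1, 296.3, 91.8]
tool_rot: [1.266, 2.875, -0.0]
ft_force: [0.7, -0.2, 0.6]
grip_width: 42.4
```

Run:
```python
from blk import *
s,im,d=cap('wrist','w3.png'); W=cloud('wrist',d,s); print(s['time'],s['position'],s['tool_rot'],s['ft_force'],s['grip_width']); blk(W,(443,296))
```

```text
4.45 [443.09516669 296.2806344   91.76741982] [ 1.26646631e+00  2.87478445e+00 -8.50280059e-05] [ 0.73327528 -0.24197238  0.55107877] 42.44102894394056
top 6964 ((443.130859375, 296.02685546875), (78.12886047363281, 66.94239807128906), 42.42516326904297) 29.273558503033314
blade 1250 ((442.67950439453125, 296.3455505371094), (9.725542068481445, 43.54015350341797), 42.80009078979492) 63.11459887174003
```

Call:
servo_tool([
  [[0,0,0],[0,0,-30],0],
  [[0,0,0],[0,0,-50],0],
  [[0,0,0],[0,0,-58],0],
  [[0,0,0],[0,0,-58],0],
  [[0,0,0],[0,0,-58],-1],
], grip_force=80)

```text
time: 5.0
position: [443.8, 297.9, 35.0]
tool_rot: [1.264, 2.874, 0.004]
ft_force: [0.7, 0.9, -0.1]
grip_width: 29.1
```

Call:
servo_tool([
  [[0,0,0],[0,0,0],-1],
  [[0,0,0],[0,0,0],-1],
  [[0,0,0],[0,0,0],-1],
  [[0,0,0],[0,0,0],-1],
  [[0,0,0],[0,0,0],-1],
])

```text
time: 5.5
position: [443.4, 298.0, 35.0]
tool_rot: [1.263, 2.875, 0.003]
ft_force: [-0.5, -0.7, 6.3]
grip_width: 8.8
```

Call:
servo_tool([
  [[0,0,0],[0,0,20],-1],
  [[0,0,0],[0,0,50],-1],
  [[0,0,0],[0,0,90],-1],
  [[0,0,0],[0,0,130],-1],
  [[0,0,0],[0,0,170],-1],
])

```text
time: 6.0
position: [441.1, 296.8, 203.6]
tool_rot: [-1.263, -2.875, 0.002]
ft_force: [0.5, 0.7, -4.9]
grip_width: 8.3
```

Call:
servo_tool([
  [[0,0,-0.08],[12,-40,12],-1],
  [[0,0,-0.16],[24,-85,24],-1],
  [[0,0,-0.24],[36,-130,36],-1],
  [[0,0,-0.32],[48,-175,48],-1],
  [[0,0,-0.4],[60,-220,56],-1],
])

```text
time: 6.5
position: [501.9, 75.7, 259.4]
tool_rot: [1.813, 2.565, 0.0]
ft_force: [1.3, 0.8, -4.8]
grip_width: 8.6
```

Call:
servo_tool([
  [[0,0,-0.08],[12,-45,0],-1],
  [[0,0,-0.16],[24,-90,0],-1],
  [[0,0,-0.24],[36,-135,0],-1],
  [[0,0,-0.32],[48,-180,0],-1],
  [[0,0,-0.4],[60,-225,0],-1],
])

```text
time: 7.0
position: [561.5, -149.3, 258.1]
tool_rot: [-2.286, -2.152, 0.001]
ft_force: [0.9, -0.1, -4.6]
grip_width: 8.8
```

Call:
servo_tool([
  [[-0.007,-0.11,0],[0,0,0],-1],
  [[-0.014,-0.22,0],[0,0,0],-1],
  [[-0.021,-0.33,0],[0,0,0],-1],
  [[-0.027,-0.436,0],[0,0,0],-1],
  [[-0.027,-0.436,0],[0,0,0],-1],
])

```text
time: 7.5
position: [556.5, -146.2, 253.8]
tool_rot: [2.037, 1.922, 0.419]
ft_force: [-0.8, 0.1, -6.0]
grip_width: 8.8
```

Run:
```python
from h import *
s,im,d=cap('wrist','w4.png'); W=cloud('wrist',d,s); np.save('w4.npy',W)
T=R.from_rotvec(s['tool_rot']).as_matrix(); print(s['time'],s['position'],s['ft_force'],s['joint_positions'].round(2)); print(T.round(4))
L=(W-s['position'])@T   # tool frame
np.save('w4L.npy',L)
z=L[...,2]
m=(abs(L[...,0])<60)&(abs(L[...,1])<70)&(abs(z-5)<4); print('top face tool frame',m.sum(),cv2.minAreaRect(L[m][:,:2].astype(np.float32)),np.median(z[m]))
k=np.linalg.lstsq(np.c_[L[m][:,:2],np.ones(m.sum())],z[m],rcond=None)[0]; print('plane',k)
cv2.imwrite('pics/f.png',im[:,:,::-1])
```

```text
7.5 [ 556.52336429 -146.18038407  253.75342039] [-0.81146512  0.09308066 -5.95215109] [-0.38 -0.2   2.1   0.18  0.84 -0.41]
[[ 5.810e-02  9.082e-01  4.145e-01]
 [ 9.983e-01 -5.320e-02 -2.340e-02]
 [ 8.000e-04  4.152e-01 -9.097e-01]]
top face tool frame 8564 ((3.127134323120117, -0.46517181396484375), (58.17848587036133, 78.73319244384766), 0.025647083297371864) 5.651499240426515
plane [1.59061890e-03 3.25417346e-03 5.70626203e+00]
```

View pics/f.png

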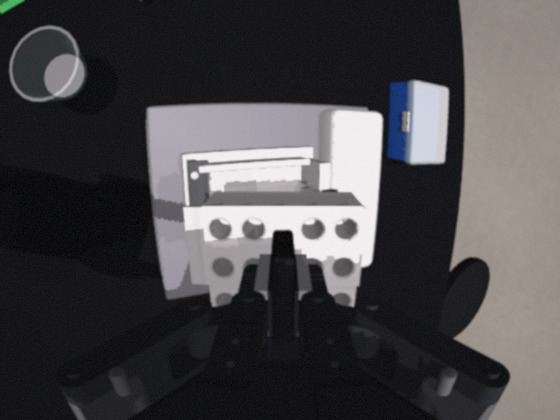

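```bash
cat > tg.py <<'E'
from h import *
B=np.array([599.5,-156.6,95.]); a=np.radians(-3.45); Rb=R.from_euler('z',a).as_matrix()
off=np.array([-1.0,-57.3,35.3])
def state():
    s=observe(); T=R.from_rotvec(s['tool_rot']).as_matrix()
    t=Rb.T@(s['position']+T@off-B)
    y=T[:,1]; print('t',round(s['time'],2),'tongue in bay',t.round(2),'tilt',np.degrees(np.arcsin(y[2])).round(2),'yaw',np.degrees(np.arctan2(y[1],y[0])).round(2),'roll',np.degrees(T[2,0]).round(2),'F bay',(Rb.T@s['ft_force']).round(1),'TCP',s['position'].round(1))
    return s,t,T
def go(*p):
    s,t,T=state()
    for q in p: print(q,(Rb@(np.array(q)-t)).round(1))
E
python3 -c "
from tg import *
go((-38,0,45),(-43,0,15),(-44,0,4),(-56,0,1))"
```

```text
t 7.55 tongue in bay [-78.92   6.23 104.82] tilt 24.61 yaw -3.32 roll -0.01 F bay [ 0.7 -0.  -5. ] TCP [ 558.5 -146.8  255.8]
(-38, 0, 45) [ 40.5  -8.7 -59.8]
(-43, 0, 15) [ 35.5  -8.4 -89.8]
(-44, 0, 4) [  34.5   -8.3 -100.8]
(-56, 0, 1) [  22.5   -7.6 -103.8]
```

Call:
servo_tool([
  [[0,0,0],[20,-4,-20],-1],
  [[0,0,0],[38,-8,-45],-1],
  [[0,0,0],[38,-8,-58],-1],
  [[0,0,0],[38,-8,-58],-1],
  [[0,0,0],[38,-8,-58],-1],
])

```text
time: 8.05
position: [600.3, -155.4, 200.9]
tool_rot: [2.03, 1.919, 0.422]
ft_force: [-0.8, -0.6, -4.3]
grip_width: 8.7
```

Run:
```python
from tg import *
go((-43,0,15),(-44,0,4),(-56,0,1))
s,im,d=cap('wrist','w5.png'); s2,im2,d2=cap('side','s5.png'); np.save('w5.npy',cloud('wrist',d,s)); W=cloud('side',d2); np.save('s5.npy',W)
a=cv2.resize(im[80:330,130:430,::-1],(480,400)); b=cv2.resize(im2[130:290,150:350,::-1],None,fx=2.5,fy=2.5)
cv2.imwrite('pics/g.png',np.hstack([a,b])[:, :800]);
```

```text
t 8.05 tongue in bay [-3.639e+01  1.000e-02  4.971e+01] tilt 24.92 yaw -3.21 roll -0.09 F bay [-0.7 -0.6 -4.3] TCP [ 600.3 -155.4  200.9]
(-43, 0, 15) [ -6.6   0.4 -34.7]
(-44, 0, 4) [ -7.6   0.4 -45.7]
(-56, 0, 1) [-19.6   1.2 -48.7]
```

View pics/g.png

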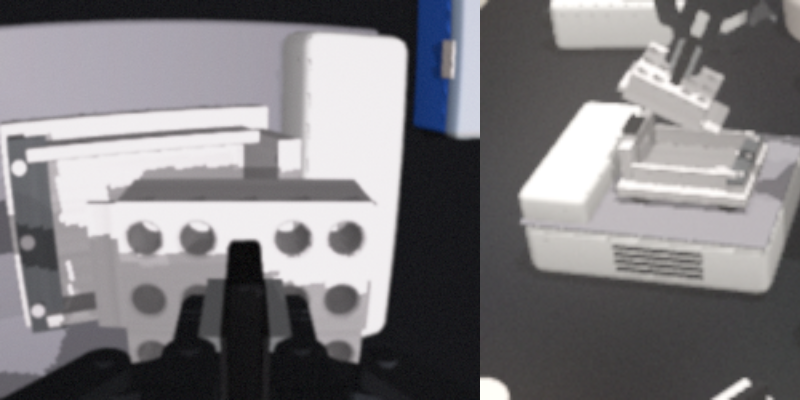

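Run:
```python
from tg import *
for n in('w5','s5'):
    W=np.load(n+'.npy'); L=(W-B)@Rb; x,y,z=L[...,0],L[...,1],L[...,2]
    def pr(s,m,v): print(n,s,m.sum(),np.percentile(v[m],[1,5,50,95,99]).round(1) if m.sum()>5 else '')
    pr('cheek+ y',(abs(x)<35)&(abs(z-20)<3)&(y>25)&(y<60),y); pr('lip x',(abs(y)<33)&(abs(z-15)<3)&(x<-35)&(x>-75),x)
    pr('cheek- y',(abs(x)<35)&(abs(z-20)<3)&(y<-25)&(y>-60),y); pr('up x',(abs(abs(y)-26)<10)&(abs(z-38)<2.5)&(x>40),x); pr('tab x',(abs(y)<12)&(abs(z-44)<2)&(x>40),x)
```

```text
w5 cheek+ y 853 [34.7 35.2 38.1 40.7 41. ]
w5 lip x 2129 [-65.7 -65.  -57.3 -49.5 -48.9]
w5 cheek- y 10 [-41.4 -40.6 -36.4 -35.1 -35. ]
w5 up x 303 [47.9 48.3 53.6 59.2 59.9]
w5 tab x 0 
s5 cheek+ y 50 [35.7 37.  40.6 44.  44.9]
s5 lip x 96 [-63.9 -63.4 -55.1 -47.2 -46.1]
s5 cheek- y 22 [-39.6 -39.  -34.7 -32.4 -32. ]
s5 up x 34 [50.5 50.6 54.3 61.1 61.8]
s5 tab x 25 [52.1 52.3 59.  63.1 65.1]
```

Call:
servo_tool([
  [[0,0,0],[-7,0,-15],-1],
  [[0,0,0],[-7,0,-32],-1],
  [[0,0,0],[-7,0,-36],-1],
  [[0,0,0],[-7,0,-36],-1],
])

```text
time: 8.55
position: [591.8, -155.3, 163.6]
tool_rot: [2.032, 1.918, 0.422]
ft_force: [-0.2, 0.0, -3.9]
grip_width: 8.7
```

```bash
python3 -c "
from tg import *
go((-44,0,4),(-56,0,1))"
```

```text
t 8.55 tongue in bay [-44.93  -0.33  12.47] tilt 24.89 yaw -3.27 roll -0.07 F bay [-0.2  0.  -3.9] TCP [ 591.8 -155.3  163.6]
(-44, 0, 4) [ 1.   0.3 -8.5]
(-56, 0, 1) [-11.    1.  -11.5]
```

Call:
servo_tool([
  [[0,0,0],[1,0,-3],-1],
  [[0,0,0],[1,0,-6],-1],
  [[0,0,0],[1,0,-8.5],-1],
  [[0,0,0],[1,0,-8.5],-1],
])

```text
time: 8.95
position: [594.0, -155.6, 156.3]
tool_rot: [2.03, 1.917, 0.423]
ft_force: [-0.1, 0.6, -4.4]
grip_width: 9.0
```

```bash
python3 -c "
from tg import *
go((-50,0,3),(-56,0,1),(-58,0,0))"
```

```text
t 8.95 tongue in bay [-42.57  -0.57   5.09] tilt 25.0 yaw -3.24 roll -0.11 F bay [-0.1  0.6 -4.4] TCP [ 594.  -155.6  156.3]
(-50, 0, 3) [-7.4  1.  -2.1]
(-56, 0, 1) [-13.4   1.4  -4.1]
(-58, 0, 0) [-15.4   1.5  -5.1]
```

Call:
servo_tool([
  [[0,0,0],[-2,0.8,-2],-1],
  [[0,0,0],[-5,1,-3],-1],
  [[0,0,0],[-8,1.2,-3],-1],
  [[0,0,0],[-11,1.2,-3.5],-1],
  [[0,0,0],[-11,1.2,-3.5],-1],
])

```text
time: 9.45
position: [582.5, -154.4, 152.9]
tool_rot: [2.03, 1.917, 0.423]
ft_force: [-0.7, 0.2, -5.0]
grip_width: 8.2
```

```bash
python3 -c "
from tg import *
go((-58,0,1),(-60,0,0))"
```

```text
t 9.45 tongue in bay [-5.407e+01 -4.000e-02  1.690e+00] tilt 25.01 yaw -3.25 roll -0.11 F bay [-0.7  0.2 -5. ] TCP [ 582.5 -154.4  152.9]
(-58, 0, 1) [-3.9  0.3 -0.7]
(-60, 0, 0) [-5.9  0.4 -1.7]
```

No contact yet; feel for the back wall.

Call:
servo_tool([
  [[0,0,0],[-1,0,-0.5],-1],
  [[0,0,0],[-2,0.1,-0.5],-1],
  [[0,0,0],[-3,0.2,-0.5],-1],
  [[0,0,0],[-3,0.2,-0.5],-1],
])

```text
time: 9.85
position: [580.4, -154.4, 152.8]
tool_rot: [2.029, 1.916, 0.424]
ft_force: [1.4, -0.1, -5.1]
grip_width: 8.6
```

Call:
servo_tool([
  [[0,0,0],[-0.7,0,0],-1],
  [[0,0,0],[-1.4,0,0],-1],
  [[0,0,0],[-1.4,0,0],-1],
])

```text
time: 10.15
position: [579.7, -154.4, 153.1]
tool_rot: [2.029, 1.915, 0.425]
ft_force: [6.0, 0.6, -7.9]
grip_width: 8.7
```

```bash
python3 -c "
from tg import *
state()"
```

```text
t 10.15 tongue in bay [-56.74  -0.23   1.77] tilt 25.16 yaw -3.26 roll -0.13 F bay [ 5.9  0.9 -7.9] TCP [ 579.7 -154.4  153.1]
```

Call:
servo_tool([
  [[0,0,0],[0.7,0,-0.7],-1],
  [[0,0,0],[0.7,0,-1.4],-1],
  [[0,0,0],[0.7,0,-1.4],-1],
])

```text
time: 10.45
position: [580.2, -154.6, 152.0]
tool_rot: [2.028, 1.916, 0.424]
ft_force: [3.5, -0.2, -4.0]
grip_width: 8.7
```

```bash
python3 -c "
from tg import *
state()"
```

```text
t 10.45 tongue in bay [-56.25  -0.39   0.75] tilt 25.13 yaw -3.24 roll -0.15 F bay [ 3.5  0.  -4. ] TCP [ 580.2 -154.6  152. ]
```

Call:
servo_tool([
  [[0,0,0],[0,0,-0.7],-1],
  [[0,0,0],[0,0,-1.4],-1],
  [[0,0,0],[0,0,-1.4],-1],
])

```text
time: 10.75
position: [580.2, -154.7, 150.7]
tool_rot: [2.028, 1.916, 0.424]
ft_force: [3.2, 0.3, -1.6]
grip_width: 8.8
```

```bash
python3 -c "
from tg import *
state()"
```

```text
t 10.75 tongue in bay [-56.2   -0.46  -0.56] tilt 25.14 yaw -3.23 roll -0.15 F bay [ 3.2  0.5 -1.6] TCP [ 580.2 -154.7  150.7]
```

```bash
cat >> tg.py <<'E'
def plan(rows,yaw=-3.35):
    s,t,T=state()
    for tilt,x,y,z in rows:
        # tool: y along block x, x along block y, z = -block z
        Rk=R.from_euler('z',yaw,degrees=True)*R.from_euler('y',-tilt,degrees=True); K=Rk.as_matrix(); Tn=np.c_[K[:,1],K[:,0],-K[:,2]]
        p=B+Rb@np.array([x,y,z])-Tn@off
        print((tilt,x,y,z),'turn',R.from_matrix(Tn@T.T).as_rotvec().round(4).tolist(),'shift',(p-s['position']).round(1).tolist())
E
python3 -c "
from tg import *
plan([(22,-56.4,-.2,0),(19,-56.5,-.1,0),(16,-56.6,0,0),(13,-56.7,0,0),(11,-56.8,0,0)])"
```

```text
t 10.75 tongue in bay [-56.2   -0.46  -0.56] tilt 25.14 yaw -3.23 roll -0.15 F bay [ 3.2  0.5 -1.6] TCP [ 580.2 -154.7  150.7]
(22, -56.4, -0.2, 0) turn [0.0059, 0.0546, -0.0009] shift [2.8, -0.1, -1.5]
(19, -56.5, -0.1, 0) turn [0.0089, 0.1069, -0.0009] shift [5.5, -0.1, -3.7]
(16, -56.6, 0, 0) turn [0.012, 0.1592, -0.001] shift [8.1, -0.2, -6.0]
(13, -56.7, 0, 0) turn [0.015, 0.2114, -0.0011] shift [10.5, -0.3, -8.5]
(11, -56.8, 0, 0) turn [0.017, 0.2463, -0.0011] shift [12.0, -0.4, -10.2]
```

Call:
servo_tool([
  [[0.006,0.055,-0.001],[2.8,-0.1,-1.5],-1],
  [[0.009,0.107,-0.001],[5.5,-0.1,-3.7],-1],
  [[0.012,0.159,-0.001],[8.1,-0.2,-6.0],-1],
  [[0.015,0.211,-0.001],[10.5,-0.3,-8.5],-1],
  [[0.017,0.246,-0.001],[12.0,-0.4,-10.2],-1],
])

```text
time: 11.25
position: [592.2, -155.2, 139.9]
tool_rot: [2.18, 2.057, 0.195]
ft_force: [3.0, -1.2, -0.7]
grip_width: 8.8
```

Call:
servo_tool([
  [[0,0,0],[0,0,0],-1],
  [[0,0,0],[0,0,0],-1],
])

```text
time: 11.45
position: [592.1, -155.0, 140.0]
tool_rot: [2.179, 2.056, 0.198]
ft_force: [3.6, -1.4, -0.6]
grip_width: 8.6
```

```bash
python3 -c "
from tg import *
plan([(9,-56.8,0,0),(7,-56.9,0,0),(5,-57,0,0)])"
```

```text
t 11.45 tongue in bay [-5.694e+01  1.000e-02 -5.700e-01] tilt 11.01 yaw -3.33 roll 0.0 F bay [ 3.7 -1.2 -0.6] TCP [ 592.1 -155.   140. ]
(9, -56.8, 0, 0) turn [0.002, 0.0351, -0.0004] shift [1.7, -0.1, -1.2]
(7, -56.9, 0, 0) turn [0.004, 0.07, -0.0004] shift [3.1, -0.2, -3.0]
(5, -57, 0, 0) turn [0.0061, 0.1048, -0.0004] shift [4.4, -0.3, -4.9]
```

Call:
servo_tool([
  [[0.002,0.035,0],[2.0,-0.1,-1.2],-1],
  [[0.004,0.07,0],[3.5,-0.1,-3.0],-1],
  [[0.006,0.105,0],[4.8,-0.2,-4.9],-1],
  [[0.006,0.105,0],[4.8,-0.2,-4.9],-1],
])

```text
time: 11.85
position: [596.2, -155.1, 134.5]
tool_rot: [2.239, 2.113, 0.09]
ft_force: [2.5, -2.3, -0.5]
grip_width: 8.6
```

```bash
python3 -c "
from tg import *
plan([(3,-56.8,0,0),(1.5,-56.8,0,0),(0,-56.8,0,0),(-.5,-56.8,0,-.5)])"
```

```text
t 11.85 tongue in bay [-57.44   0.17  -0.5 ] tilt 4.87 yaw -3.33 roll 0.01 F bay [ 2.6 -2.1 -0.5] TCP [ 596.2 -155.1  134.5]
(3, -56.8, 0, 0) turn [0.0017, 0.0327, -0.0003] shift [1.9, -0.3, -1.3]
(1.5, -56.8, 0, 0) turn [0.0032, 0.0588, -0.0003] shift [2.9, -0.3, -2.8]
(0, -56.8, 0, 0) turn [0.0047, 0.0849, -0.0003] shift [3.8, -0.4, -4.2]
(-0.5, -56.8, 0, -0.5) turn [0.0052, 0.0937, -0.0003] shift [4.1, -0.4, -5.2]
```

Call:
servo_tool([
  [[0.002,0.033,0],[1.6,-0.4,-1.5],-1],
  [[0.003,0.059,0],[2.6,-0.6,-3.0],-1],
  [[0.005,0.085,0],[3.5,-0.7,-4.4],-1],
  [[0.005,0.09,0],[3.6,-0.7,-5.2],-1],
  [[0.005,0.09,0],[3.6,-0.7,-5.2],-1],
])

```text
time: 12.35
position: [599.1, -155.4, 130.1]
tool_rot: [-2.281, -2.152, 0.007]
ft_force: [-3.4, 2.4, 4.1]
grip_width: 9.0
```

```bash
python3 -c "
from tg import *
plan([(0,-56.8,0,0)])"
```

```text
t 12.35 tongue in bay [-58.02   0.08   0.24] tilt -0.41 yaw -3.34 roll 0.04 F bay [-3.6  2.2  4.1] TCP [ 599.1 -155.4  130.1]
(0, -56.8, 0, 0) turn [-0.001, -0.007, -0.0003] shift [1.0, -0.1, 0.2]
```

Call:
servo_tool([
  [[0,0,0],[0.3,0,-0.8],-1],
  [[0,0,0],[0.3,0,-1.6],-1],
  [[0,0,0],[0.3,0,-1.6],-1],
])

```text
time: 12.65
position: [599.1, -155.4, 130.1]
tool_rot: [-2.281, -2.152, 0.007]
ft_force: [-6.9, 1.6, 11.6]
grip_width: 8.8
```

```bash
cat > chk.py <<'E'
from tg import *
def chk(name):
    s,im,d=cap('wrist',name); state(); W=cloud('wrist',d,s); L=(W-B)@Rb; x,y,z=L[...,0],L[...,1],L[...,2]
    m=(abs(x)<38)&(abs(x)>8)&(abs(y)<34)&(abs(z-30)<6); k=np.linalg.lstsq(np.c_[x[m],y[m],np.ones(m.sum())],z[m],rcond=None)[0]
    print('top plane',m.sum(),k.round(4),'tilt deg',np.degrees(np.hypot(*k[:2])).round(2), cv2.minAreaRect(L[m][:,:2].astype(np.float32)))
    for lo,hi in((0,3),(4,8),(8,13)):
        m=(x>39)&(x<47)&(abs(y)<25)&(z>lo-.8)&(z<hi-.8); print('front strip z',lo,hi,m.sum(),(np.median(x[m]).round(1),np.ptp(y[m]).round(1)) if m.sum() else '')
    return im
E
python3 -c "
from chk import *
im=chk('w6.png'); cv2.imwrite('pics/i.png',cv2.resize(im[60:310,180:430,::-1],(700,700),interpolation=cv2.INTER_CUBIC)[:600])"
```

```text
t 12.7 tongue in bay [-58.     0.1    0.14] tilt -0.38 yaw -3.34 roll 0.03 F bay [-7.2  0.7 12. ] TCP [ 599.1 -155.4  130.1]
top plane 7472 [-2.40000e-03 -5.60000e-03  2.91309e+01] tilt deg 0.35 ((0.0020904541015625, 3.6329708099365234), (59.45440673828125, 75.98600006103516), 89.9854965209961)
front strip z 0 3 4 (np.float64(46.4), np.float64(0.5))
front strip z 4 8 120 (np.float64(45.4), np.float64(49.5))
front strip z 8 13 178 (np.float64(44.6), np.float64(22.3))
```

View pics/i.png

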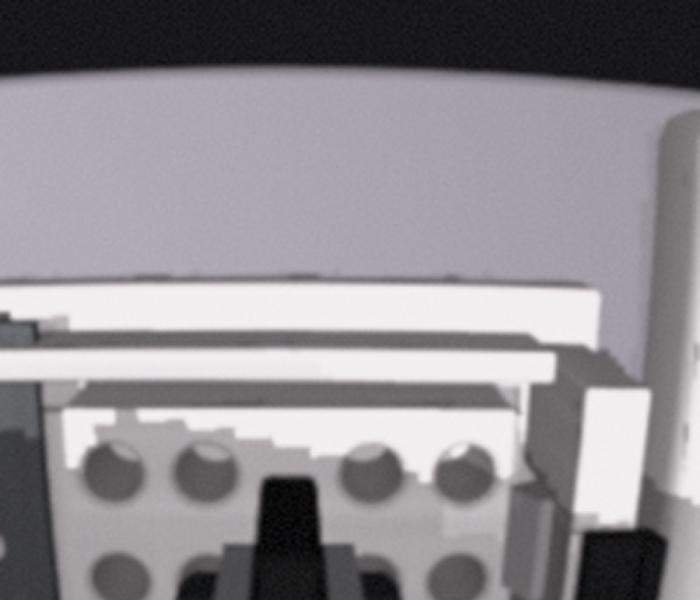

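Call:
servo_tool([
  [[0,0,0],[-0.4,0,0.8],-1],
  [[0,0,0],[-0.8,0,1.6],-1],
  [[0,0,0],[-0.8,0,1.6],-1],
])

```text
time: 13.0
position: [599.0, -155.4, 130.1]
tool_rot: [-2.282, -2.153, 0.005]
ft_force: [-3.1, 1.0, 5.3]
grip_width: 9.0
```

Call:
servo_tool([
  [[0,0,0],[0,0,0],-0.4],
  [[0,0,0],[0,0,0],-0.4],
  [[0,0,0],[0,0,0],-0.4],
  [[0,0,0],[0,0,0],-0.4],
  [[0,0,0],[0,0,0],-0.4],
])

```text
time: 13.5
position: [599.3, -155.6, 129.2]
tool_rot: [-2.282, -2.153, 0.005]
ft_force: [0.8, 0.1, 0.8]
grip_width: 25.6
```

Released; rise straight and look.

Call:
servo_tool([
  [[0,0,0],[0,0,10],-0.4],
  [[0,0,0],[0,0,30],-0.4],
  [[0,0,0],[0,0,60],-0.4],
  [[0,0,0],[0,-20,100],-0.4],
  [[0,0,0],[0,-40,120],-0.4],
])

```text
time: 14.0
position: [601.1, -196.1, 254.7]
tool_rot: [2.283, 2.156, -0.001]
ft_force: [1.4, -0.2, 1.2]
grip_width: 25.9
```

Call:
servo_tool([
  [[0,0,0],[0,0,0],-0.4],
  [[0,0,0],[0,0,0],-0.4],
])

```text
time: 14.2
position: [599.5, -195.7, 250.3]
tool_rot: [-2.284, -2.152, 0.003]
ft_force: [-0.8, 1.0, -0.1]
grip_width: 25.3
```

```bash
python3 -c "
from chk import *
im=chk('w7.png'); cv2.imwrite('pics/j.png',cv2.resize(im[50:300,170:420,::-1],(600,600),interpolation=cv2.INTER_CUBIC))
s,i2,d=cap('top','t7.png'); W=cloud('top',d); W0=np.load('top0.npy')
D=np.linalg.norm(i2.astype(float)-cv2.imread('pics/top0.png')[:,:,::-1],axis=2)
for n in('block6','jar','beaker','bottle'):
    print(n,[(np.round(np.array(r['centre'])*[560,420],1),round(r['p'],2)) for r in spot_in('top',n)[:3]])"
```

```text
t 14.25 tongue in bay [-55.97 -39.47 118.82] tilt -0.36 yaw -3.37 roll 0.07 F bay [-1.  -0.1  0. ] TCP [ 598.7 -195.1  248.8]
top plane 4095 [-1.20000e-03  2.10000e-03  2.92239e+01] tilt deg 0.14 ((0.009243011474609375, -0.16451644897460938), (76.01051330566406, 65.50171661376953), 0.03896551951766014)
front strip z 0 3 0 
front strip z 4 8 208 (np.float64(43.3), np.float64(49.4))
front strip z 8 13 75 (np.float64(44.0), np.float64(29.5))
block6 [(array([159.4, 192.8]), 0.82), (array([203.2, 270.9]), 0.75), (array([147.4, 290.4]), 0.7)]
jar [(array([193.7, 152.7]), 0.61)]
beaker [(array([253.5, 240.9]), 0.77), (array([193.9, 153.2]), 0.73)]
bottle [(array([422.8, 217.6]), 0.56)]
```

View pics/j.png

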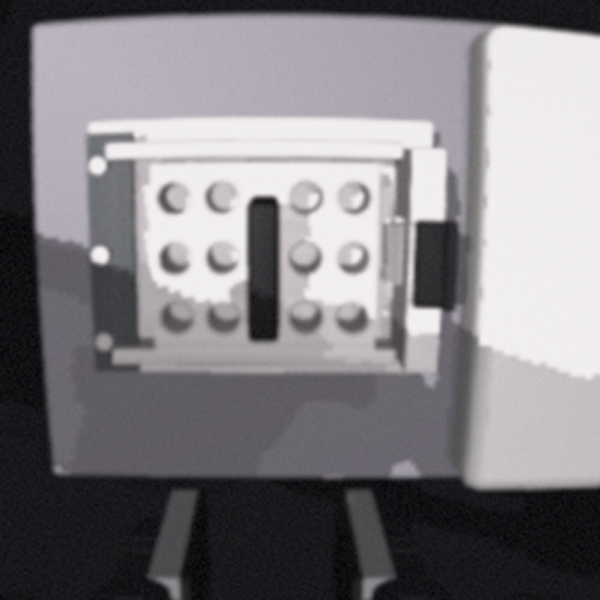

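```bash
python3 -c "
from tg import *
s,im,d=cap('wrist'); W=cloud('wrist',d,s)
for n,A in(('empty',np.load('w1.npy')),('now',W)):
    L=(A-B)@Rb; x,y,z=L[...,0],L[...,1],L[...,2]; m=(abs(y)<9)&(x>40)&(x<50)&(z>6.8)&(z<14); print(n,m.sum(),np.percentile(x[m],[1,5,50,95]).round(1),np.percentile(z[m],[5,50,95]).round(1))
    m=(abs(abs(y)-18)<5)&(x>40)&(x<50)&(z>3)&(z<8); print(' foot',m.sum(),np.median(z[m]) if m.sum() else '')
print(observe()['ft_force'],close_job())"
```

```text
empty 116 [43.1 43.4 45.  46.6] [ 8.7 11.1 13.5]
 foot 34 5.04093381496699
now 95 [42.9 43.1 44.6 46.5] [ 8.3 11.2 13.8]
 foot 133 5.318695790602987
the job is handed in; nothing more can be done
[ 0.66745629 -0.12202848  0.46566226] None
```

The twelve-hole block is fitted in the shaker bay and released, and I handed the job in at about 14.3 s. close_job reported no verdict.

I gripped it by its blade and tucked the tongue under the lip at 25° tilt until I felt the back wall and the floor. I then turned it down about the tongue and pressed it until it would not go further (about 12 N up at the wrist).

**Last checks:**
- **Seating:** the block's top is level within 0.15°. It sits 29.2 mm above the bay floor against a nominal 30; the wrist camera reads about 0.7 mm low on known heights.
- **Position:** it is centred in the bay within about 0.2 mm as the wrist camera sees it, and in line with it.
- **Catch:** the nose tip is at x = 42.9 mm, against 43.1 mm with the bay empty, so the catch has sprung fully back over the foot.
- **Gripper:** it is open and about 120 mm clear, with no contact force.

**Not confirmed:** I checked the bystanders only loosely. At the end the networks placed jar, beaker and bottle within about 11 pixels of their start marks. I took the start marks as origin points and the end ones as visible centres, so they are not an exact comparison. For block6 they returned only look-alike matches, so its position was not confirmed by measurement. No unexpected contact force showed while the arm was near any of them.

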